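# Lock the soak pot down and crack its gummed lid

## Task

The lid of the parts-soak pot is gummed to its gasket. First turn the pot's foot collar by its upright yellow ear until the ear lines up with the red lock mark on the base, so the pot is locked down; only then take the lid by its bar handle, break it free without letting it fly up, and hold it slightly open, about 15 degrees (a gap of about 45 mm at the front rim). Finish while still holding the lid there by its bar, with the collar still at its mark and the other things on the bench left as they were.

Things in the scene. Friction and masses are not known exactly. Their poses are not given: they have to be found in the camera images.
- pot: Steel soak pot, 160 mm across, fixed on a round grey base plate (300 mm across, 12 mm thick) that is bolted to the bench. Origin: on the pot's vertical axis, at bench level; z up; -x is the pot's front (the lid's bar side), +x its back (the hinge side). Base, pot wall and hinge do not move. The pot's rim is 101 mm above the bench, the closed blue lid (170 mm across) has its top at 110 mm.
- collar (a joint): Aluminium foot collar (196 mm across, 14 to 40 mm above the bench) round the pot, turning on the pot's vertical axis. Value in rad, grows clockwise seen from above, from 0 (unlocked) to a stop at 1.2; the locked mark is at 0.80. At value c the ear stands at angle (-1.047 - c) rad about the pot's z, counted from the pot's +x. Light even friction (about 2 N at the ear); it stays where it is left.
- collar_ear (a point): Centre of the top of the yellow upright ear on the collar, 120 mm above the bench, 118 mm from the pot's axis. The ear is a blade 24 mm radially by 12 mm thick along the direction of turning, with its sides upright from about 35 mm above the bench to its top, standing free 21 mm outside the lid's edge: pinch its two 12 mm-apart sides from above or push it.
- lock_mark (a point): Top centre of the red lock mark, a small block (26 mm radially, 12 mm wide) fixed on the base plate 137 mm from the pot's axis, top 24 mm above the bench, just outside the circle that the ear runs on. Locked means that the ear stands at the same angle round the pot as this mark.
- lid (a joint): Lid angle in rad: 0 shut, grows as the front of the lid rises, up to 1.2. The gasket sticks: shut, it takes about 13 to 17 N upward at the bar to break free; the sticking peaks in the first 2 mm and is gone by about 0.13 rad (20 mm at the bar); from there on the lid only weighs 3 to 5 N at the bar and falls shut if let go. About 15 degrees is 0.26 rad.
- lid_hinge (a point): Middle of the lid's hinge line, which is level and runs along the pot's y, 90 mm behind the pot's axis (+x) and 101 mm above the bench.
- lid_bar (a point): Round steel bar handle on the lid, 12 mm thick, 84 mm long, on two posts at its ends (72 mm free between them). The point: middle of the bar. With the lid shut it is 60 mm in front of the pot's axis (150 mm from the hinge line, and 45 mm above it), 146 mm above the bench, 36 mm above the lid's top. Its y axis runs along the bar (the pot's y), z away from the lid.
- spray_can: Black spray can with orange bands, 66 mm across, 200 mm tall, upright; origin under its middle. A bystander.
- oil_bottle: Grey oil bottle with white cap, 60 mm across, 150 mm tall, upright; origin under its middle. A bystander.
- wrench: Steel wrench 180 mm long lying on the bench along its x. A bystander.
- screwdriver: Screwdriver 190 mm long lying on the bench along its x. A bystander.
- wood_block: Light wood block 70 x 120 x 40 mm; origin under its middle. A bystander.
- filler_cap: Aluminium fuel filler cap, 60 mm across, 26 mm tall; origin under its middle. A bystander.
- parts_tray: Red open plastic tray 110 x 150 x 30 mm; origin under its middle. A bystander.

How it is judged (in metres and radians):
On the way, in this order (a step that is already met when the one before it is completed fails the run):
1. the collar is turned to its locked mark with the lid still shut (value of joint collar between 0.7 and 0.9 rad and value of joint lid below 0.03 rad), for 0.3 s.
2. the lid is broken free of its gasket (value of joint lid above 0.1 rad), for 0.1 s.
At the end, for the whole second after the job is handed in: The collar stands within 0.1 rad of its locked mark (0.70 to 0.90 rad); the lid is 0.17 to 0.36 rad open and still (under 0.05 rad/s), held by the fingers at its bar with more than 1 N (value of joint collar between 0.7 and 0.9 rad and value of joint lid between 0.17 and 0.36 rad and velocity of joint lid between -0.05 and 0.05 rad/s and contact force between the fingers and lid above 1 N); the arm keeps its last pose, push and grip.
It fails at once if the lid is lifted while the collar is not at its locked mark (value of joint lid above 0.05 rad and not (value of joint collar between 0.7 and 0.9 rad)).
It fails at once if the lid flies up past 0.55 rad (value of joint lid above 0.55 rad).
It fails at once if a bystander is shoved more than 30 mm or knocked over (distance of any of spray_can, oil_bottle, wrench, screwdriver, wood_block, filler_cap, parts_tray from where it was at the start of the episode above 0.03 m or angle between any of spray_can, oil_bottle's own z axis and vertical above 0.6 rad).
It also fails if it takes over 48 s, if anything falls off the work surface, if the arm or the gripper's body presses on something with over 40 N, if the wrist force passes 120 N, or if a joint passes its speed limit or range.

## Robot

A 6-joint arm with a two-finger parallel gripper is mounted at the origin on the work surface. World frame = base frame: x ahead of the robot, y to its left, z up, the work surface at z = 0. Lengths are in mm, angles in rad, forces in N, time in s.
With the tool pointing down it reaches from about 350 to 725 mm from the base axis. Payload 4.3 kg.
Tool frame: the origin (TCP) lies midway between the tips of the shut fingers; the grasp point (between the pads) lies 19 mm behind it; z points along the fingers, y is the line along which they close (so a half turn about z gives the same grasp; the last joint's range is limited). The gripper opens to 85 mm and grips with 20 to 120 N. Pads are 22 mm wide; open, the fingers measure 114 mm over their backs; the gripper's body (76 mm by 85 mm) begins 54 mm behind the grasp point. The pads swing forward as they close: fully open they stand 13 mm farther back than shut.
Start: joints at [1.076, 0.377, 0.081, 1.274, 0, 1.46], TCP at [215.85, 532.988, 231.329] pointing down, gripper open.
Joint ranges: [-2.72, 2.72], [-0.84, 1.66], [-1.02, 1.22], [-1.77, 2.12], [-1.37, 1.28], [-3.14, 3.14]. Speed limits (rad/s): [2.57, 2.57, 3.14, 3.14, 3.14, 3.14].

## Interface

Orientations are given as a unit quaternion [w, x, y, z].
In Python, from workcell import get_state, get_image, camera_model, finish_job gives the robot as it stands.
- The arm moves only by the tool servo_tool, never from a script. Its argument "moves" is a list of rows, each a list of 7 numbers: the shift along the world's x, y, z in m, then the turn, a rotation vector about the world's x, y, z in rad, then the gripper's target within -1 to 1 (fully open at 1, half-way at 0, shut at -1). In form: [[x, y, z, ax, ay, az, jaw], ...]. A call has 1 to 12 rows; each row shifts and turns the commanded pose from where the row before left it; what a row does not reach is not made up. A row lasts 1/8 s, in which the tool goes at most 62.5 mm and 10.7 degrees, less where a joint would pass 70% of its speed; a pose out of reach is approached as far as the arm can. A call with a gripper value outside its range is refused whole. The fingers move at their own pace and stop on an object; "force" is the grip in N (left out, the last holds). Time passes only in rows, so rows that do not move let the fingers close. It gives the time, the measured TCP pose, the force, the opening and the grip force at its end, in the units of the state.
- get_state(): the state, without advancing time (a new reading comes with each control period).
- get_image(name): name is "scene" or "top" or "wrist"; returns the picture (384x512x3 uint8, blue, green, red); there is no depth.
- camera_model(name): a dict with "camera_matrix" (3x3 intrinsics, pixels), "dist_coeffs" ([k1, k2, p1, p2, k3] as OpenCV has them; the pictures are not rectified), "extrinsics" (4x4, takes a point from camera to world coordinates). Camera axes: x right, y up, looking along -z (the intrinsics and any distortion apply to the point x, -y, -z); pixel columns grow to the right and rows downward; lengths in mm; the calibration is good to about 2 mm. A picture is of the moment at which its call begins: read the wrist's pose just before it. camera_model takes no time and is no camera call; for the wrist camera it gives the pose at the moment of the call.
- finish_job(): hands the job in; it is judged then, once.
The state is a dict: "time_s": time; "joints": joint angles; "qd": joint speeds; "effort": joint torques, N m; "tcp_pos": TCP position; "orientation": TCP orientation; "wrist_force": force on the tool from outside, world axes, zero at the start; "torque": the same for the moment, N m; "width": finger opening in mm; "gripper_force": force on a finger pad.
Only numpy, scipy, OpenCV 4.12 (cv2) and the standard library are available. Lean on these libraries where they do the work, as an engineer would, in place of code of your own. Each camera call takes 0.05 s, during which the arm holds its last target. There are 200 camera calls.

## Working session

There is one attempt and no reset: what is moved stays moved. The work goes in short steps, Python scripts to look and compute and a tool call to move; the robot and the scene stay as the last step left them, time stands still between calls to the robot, and variables do not carry over. Pictures are saved under pics/ and viewed, at most 10 in all, crops included, and the job is handed in when it is done.

Besides the shell and the picture viewer there is one more tool, called as name([rows], argument=value, ...), one row to a line, values as JSON. servo_tool: Moves the arm, as the interface text tells. Its arguments: {"type":"object","properties":{"moves":{"type":"array","items":{"type":"array","items":{"type":"number"}}},"force":{"type":"number"}},"required":["moves"]}

```bash
mkdir -p pics; cat > h.py <<'E'
import numpy as np,cv2
from workcell import *
def snap(n,f):
    m=camera_model(n); im=get_image(n); cv2.imwrite('pics/'+f+'.png',im); np.save('pics/'+f+'.npy',m,allow_pickle=True); return im
def load(f): return np.load('pics/'+f+'.npy',allow_pickle=True).item()
def ray(m,uv):
    p=cv2.undistortPoints(np.array([[uv]],float),np.array(m['camera_matrix'],float),np.array(m['dist_coeffs'],float))[0,0]
    E=np.array(m['extrinsics']); d=E[:3,:3]@np.array([p[0],-p[1],-1]); return E[:3,3],d/np.linalg.norm(d)
def plane(m,uv,z):
    o,d=ray(m,uv); return o+d*(z-o[2])/d[2]
def tri(*mu):
    A=np.zeros((3,3));b=np.zeros(3);R=[ray(*x) for x in mu]
    for o,d in R:
        P=np.eye(3)-np.outer(d,d);A+=P;b+=P@o
    x=np.linalg.solve(A,b); return x,[np.linalg.norm(np.cross(x-o,d)) for o,d in R]
def proj(m,X):
    E=np.array(m['extrinsics']);c=E[:3,:3].T@(np.array(X,float)-E[:3,3])
    return cv2.projectPoints(np.array([[c[0],-c[1],-c[2]]]),np.zeros(3),np.zeros(3),np.array(m['camera_matrix'],float),np.array(m['dist_coeffs'],float))[0].ravel()
E
python3 - <<'E'
from h import *
for n in('scene','top'):
    snap(n,n+'0'); print(np.array(load(n+'0')['extrinsics'])[:3,3])
s=get_state();print(s)
a=cv2.imread('pics/scene0.png');b=cv2.imread('pics/top0.png')
E
```

```text
[ 917.65230579 -338.10257572 1012.53370917]
[ 400.38998544   53.65274549 1375.22924658]
{'time_s': 0.1, 'joints': array([1.07569366e+00, 3.77982764e-01, 7.97685498e-02, 1.27441398e+00,
       1.64551733e-05, 1.46046889e+00]), 'qd': array([-0.00193378, -0.00307883,  0.00317835,  0.0013978 , -0.00088876,
       -0.00072165]), 'effort': array([ 7.63172338e-04, -4.64696395e+01,  2.70581514e+01,  1.20325023e-02,
       -7.13935287e-05, -1.94059510e-05]), 'tcp_pos': array([215.54880449, 532.43336679, 230.46195821]), 'orientation': array([-2.80904827e-04,  1.91202929e-01,  9.81550101e-01, -8.71833020e-04]), 'wrist_force': array([0.16628943, 0.53424229, 0.11723566]), 'torque': array([-0.01197173,  0.01246987,  0.05533079]), 'gripper_force': 0.0, 'width': 85.36338370333824}
```

View pics/top0.png

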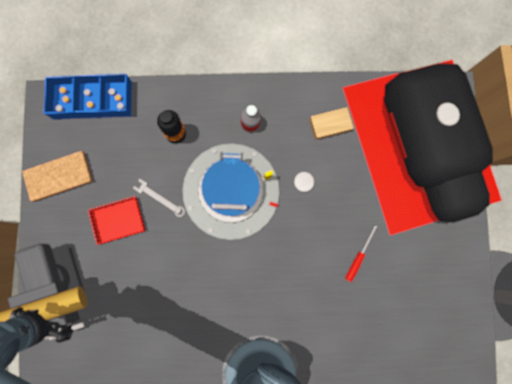

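View pics/scene0.png

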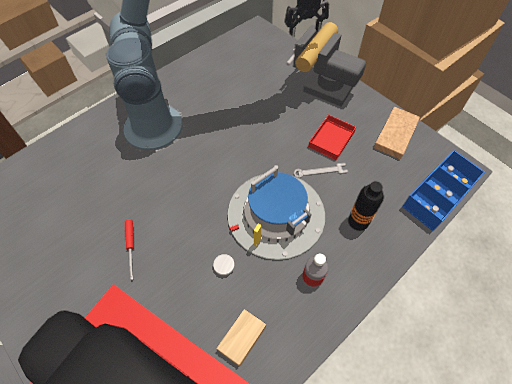

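Top view: pot centre near (231,191), bar (230,207), ear (269,175), mark (275,205), filler cap (304,182). In the scene view the bar is at (265,178), the ear at (257,232) and the mark at (234,228). I'll enlarge both.

```bash
python3 - <<'E'
import cv2,numpy as np
a=cv2.imread('pics/top0.png')[140:245,175:325];b=cv2.imread('pics/scene0.png')[160:265,220:330]
z=lambda i:cv2.resize(i,(400,int(400*i.shape[0]/i.shape[1])),interpolation=cv2.INTER_CUBIC)
A,B=z(a),z(b);B=B[:,:]
h=max(A.shape[0],B.shape[0]);c=np.zeros((h,800,3),np.uint8);c[:A.shape[0],:400]=A;c[:B.shape[0],400:]=B
cv2.imwrite('pics/c1.png',c)
for n in('top0','scene0'):
    im=cv2.imread(f'pics/{n}.png');H=cv2.cvtColor(im,cv2.COLOR_BGR2HSV)
    for nm,lo,hi in(('yel',(22,150,120),(35,255,255)),('blue',(100,140,80),(115,255,255)),('red',(0,170,90),(6,255,255))):
        k=cv2.inRange(H,lo,hi);_,_,st,ce=cv2.connectedComponentsWithStats(k)
        for s,q in zip(st[1:],ce[1:]):
            if s[4]>8 and 180<q[0]<340 and 140<q[1]<270:print(n,nm,s,q.round(1))
E
```

```text
top0 yel [265 171   8   8  44] [268.2 174.6]
top0 blue [ 203  159   56   49 2117] [230.4 183.1]
top0 blue [216 210  28   5 104] [229.7 211.7]
top0 red [270 203   8   3  14] [273.5 204. ]
scene0 yel [254 226   7  20  90] [256.9 236.3]
scene0 blue [ 248  173   59   51 2212] [278.  198.5]
scene0 blue [295 216  12  10  25] [300.8 220.1]
scene0 red [230 225   9   6  29] [234.  227.6]
```

View pics/c1.png

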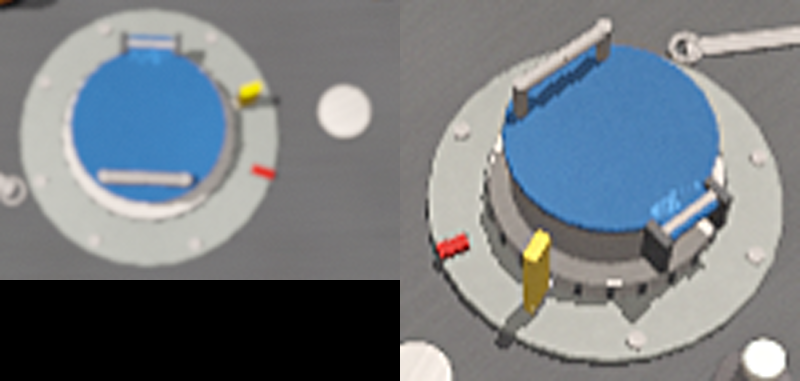

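Bar ends are about (213.6,206) and (246.3,207.5) in the top view, and (253,184) and (276.7,167) in the scene view. The ear top is at (268.7,174.1) and (258.8,226), and the mark at (273.3,204.1) and (234.5,227.3).

```bash
python3 - <<'E'
from h import *
T=load('top0');S=load('scene0')
P={}
for n,a,b in(('barL',(213.6,206),(276.7,167)),('barR',(246.3,207.5),(253,184)),('ear',(268.7,174.1),(258.8,226)),('mark',(273.3,204.1),(234.5,227.3))):
    x,e=tri((T,a),(S,b));P[n]=x;print(n,x.round(1),np.round(e,1))
print('base c',plane(T,(230.9,191.7),12).round(1), 'cap',plane(T,(304,182),26).round(1),'bottlecap',plane(T,(252,110),150).round(1),'can',plane(T,(167,117),200).round(1))
# fit pot pose (x,y,yaw,c) from all pixels
from scipy.optimize import least_squares
def pts(q):
    x,y,w,c=q
    f=lambda r,a,z:[x+r*np.cos(w+a),y+r*np.sin(w+a),z]
    g=lambda px,py,z:[x+px*np.cos(w)-py*np.sin(w),y+px*np.sin(w)+py*np.cos(w),z]
    return [g(-60,42,146),g(-60,-42,146),f(118,-1.047-c,120),f(137,-1.847,24)],g(0,0,12)
obs=[[(213.6,206),(276.7,167)],[(246.3,207.5),(253,184)],[(268.7,174.1),(258.8,226)],[(273.3,204.1),(234.5,227.3)]]
def r(q):
    p,b=pts(q);return np.concatenate([proj(m,X)-o[i] for X,o in zip(p,obs) for i,m in enumerate((T,S))]+[proj(T,b)-(230.9,191.7)])
for w0 in(0,3):
    s=least_squares(r,[580,0+50,w0,.1]);print(s.x,s.cost,r(s.x).round(1)); print(np.round(pts(s.x)[0],1))
E
```

```text
barL [503.  122.6 148.5] [1.6 1.6]
barR [497.8  33.5 146.3] [3.4 3.4]
ear [594.2 -33.7 119.6] [3.5 3.5]
mark [514.4 -53.7  20.3] [1. 1.]
base c [556.3  74.7  12. ] cap [ 579.1 -151.2   26. ] bottlecap [773.6   7.1 150. ] can [744.6 241.8 200. ]
[ 5.58919307e+02  7.62412981e+01 -4.72591890e-02  1.62783816e-01] 7.499371464183975 [ 0.2  0.4 -1.5  0.4 -2.3 -0.4 -0.4 -0.8 -0.2 -1.2 -1.6  0.8 -0.2 -0.6
 -0.2 -0.3 -0.5 -0.8]
[[501.  121.  146. ]
 [497.   37.1 146. ]
 [595.3 -36.  120. ]
 [515.4 -53.7  24. ]]
[558.919311    76.2412989    6.23592611   6.44596925] 7.499371464175366 [ 0.2  0.4 -1.5  0.4 -2.3 -0.4 -0.4 -0.8 -0.2 -1.2 -1.6  0.8 -0.2 -0.6
 -0.2 -0.3 -0.5 -0.8]
[[501.  121.  146. ]
 [497.   37.1 146. ]
 [595.3 -36.  120. ]
 [515.4 -53.7  24. ]]
```

The pot fits at (559,76), yaw -0.047, with the collar at about 0.16. The ear top is at (595,-36,120) and its target is about (521,-36). I'll go over behind the ear with the fingers shut and closing along x.

servo_tool([
  [0.03,-0.041,0,0,0,-0.088,-1],
  [0.03,-0.041,0,0,0,-0.088,-1],
  [0.03,-0.041,0,0,0,-0.088,-1],
  [0.03,-0.041,0,0,0,-0.088,-1],
  [0.03,-0.041,0,0,0,-0.088,-1],
  [0.03,-0.041,0,0,0,-0.088,-1],
  [0.03,-0.041,0,0,0,-0.088,-1],
  [0.03,-0.041,0,0,0,-0.088,-1],
  [0.03,-0.041,0,0,0,-0.088,-1],
  [0.03,-0.041,0,0,0,-0.088,-1],
  [0.03,-0.041,0,0,0,-0.088,-1],
  [0.03,-0.041,0,0,0,-0.088,-1],
], force=60)

```text
time_s: 1.6
tcp_pos: [576.3, 39.5, 230.8]
orientation: [-0.0, 0.661, 0.751, -0.0]
wrist_force: [-0.2, 0.4, 1.1]
width: 0.1
gripper_force: 0.0
```

servo_tool([
  [0.032,-0.038,0,0,0,-0.087,-1],
  [0.032,-0.039,0,0,0,-0.087,-1],
  [0,0,0,0,0,0,-1],
  [0,0,0,0,0,0,-1],
])

```text
time_s: 2.1
tcp_pos: [639.3, -35.7, 230.6]
orientation: [-0.001, 0.722, 0.691, -0.0]
wrist_force: [-0.6, 0.4, 0.3]
width: -0.3
gripper_force: 0.0
```

```bash
python3 - <<'E'
from h import *
snap('wrist','w1');snap('top','top1')
s=get_state();print(s['tcp_pos'],s['orientation'],s['time_s'])
W=load('w1');print(np.array(W['extrinsics']).round(2))
a=cv2.imread('pics/w1.png');b=cv2.imread('pics/top1.png')[140:245,175:325]
q=cv2.resize(b,(288,202));c=np.zeros((384,800,3),np.uint8);c[:,:512]=a;c[:202,512:]=q;cv2.imwrite('pics/c2.png',c)
for n,p in(('ear',(595,-36,120)),('mark',(515,-54,24)),('cap',(579,-151,26))):print(n,proj(W,p))
E
```

```text
[639.07901025 -34.93350286 231.33796825] [-3.50376485e-04  7.21988743e-01  6.91904704e-01 -1.17591448e-04] 2.2
[[ 1.0000e+00  4.0000e-02  2.0000e-02  6.4386e+02]
 [-4.0000e-02  9.4000e-01  3.3000e-01  4.7300e+01]
 [-0.0000e+00 -3.3000e-01  9.4000e-01  3.7421e+02]
 [ 0.0000e+00  0.0000e+00  0.0000e+00  1.0000e+00]]
ear [206.392926   192.36980773]
mark [157.4437187  184.38459402]
cap [213.95581533 250.27950096]
```

View pics/c2.png

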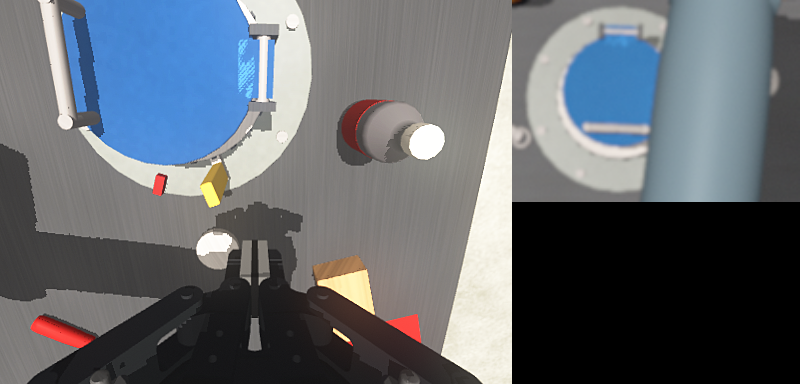

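The wrist view shows the ear top at (210,197), within 3 mm of prediction, the mark at (160,184), and the fingers (255,250) clear behind the ear. Descend, then push in -x.

servo_tool([
  [0,-0.004,-0.045,0,0,0,-1],
  [0,0,-0.045,0,0,0,-1],
  [0,0,-0.046,0,0,0,-1],
  [0,0,0,0,0,0,-1],
  [-0.012,0,0,0,0,0,-1],
  [-0.012,0,0,0,0,0,-1],
  [-0.012,0,0,0,0,0,-1],
  [-0.012,0,0,0,0,0,-1],
  [0,0,0,0,0,0,-1],
])

```text
time_s: 3.32
tcp_pos: [591.9, -39.7, 97.2]
orientation: [0.001, 0.722, 0.692, 0.001]
wrist_force: [0.7, -1.1, -0.5]
width: 0.0
gripper_force: 0.0
```

```bash
python3 - <<'E'
from h import *
im=snap('wrist','w2');W=load('w2')
s=get_state();print(s['tcp_pos'],s['wrist_force'],s['time_s'])
H=cv2.cvtColor(im,cv2.COLOR_BGR2HSV)
k=cv2.inRange(H,(22,120,80),(35,255,255));_,_,st,ce=cv2.connectedComponentsWithStats(k);print(st[1:][st[1:,4]>30],ce[1:][st[1:,4]>30])
for c in(.16,.3,.4,.5,.8):
    a=-1.047-c-.047;print(c,[proj(W,(560+118*np.cos(a),75+118*np.sin(a),z)).round(0) for z in(120,)])
E
```

```text
[591.92810562 -39.67638707  96.61169479] [-0.26473184 -0.66821103 -0.24248644] 3.375
[[199 261  25  31 528]] [[211.3219697  274.89772727]]
0.16 [array([263., 270.])]
0.3 [array([231., 278.])]
0.4 [array([207., 281.])]
0.5 [array([184., 283.])]
0.8 [array([113., 275.])]
```

View pics/w2.png

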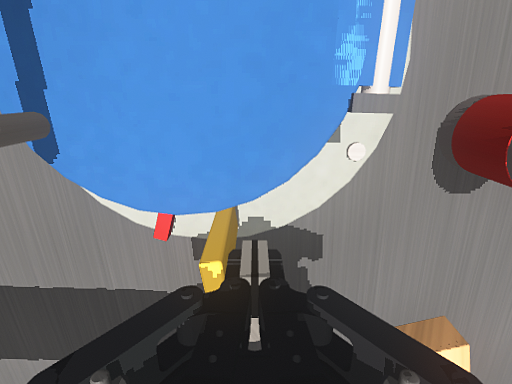

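The fingers are touching the ear, whose top is at (211,270), so the collar is at about 0.38. The ear sits about 21 mm ahead of the TCP. Push about 46 mm more, easing off at the end.

servo_tool([
  [-0.01,0,0,0,0,0,-1],
  [-0.01,0,0,0,0,0,-1],
  [-0.01,0,0,0,0,0,-1],
  [-0.008,0,0,0,0,0,-1],
  [-0.005,0,0,0,0,0,-1],
  [-0.003,0,0,0,0,0,-1],
  [0,0,0,0,0,0,-1],
  [0,0,0,0,0,0,-1],
])

```text
time_s: 4.38
tcp_pos: [545.2, -40.1, 95.0]
orientation: [-0.0, 0.723, 0.691, -0.001]
wrist_force: [-0.2, 0.6, -0.8]
width: -0.2
gripper_force: 0.0
```

```bash
python3 - <<'E'
from h import *
im=snap('wrist','w3');W=load('w3')
s=get_state();print(s['tcp_pos'],s['wrist_force'],s['time_s'])
for c in(.6,.7,.8,.9):
    a=-1.047-c-.047;print(c,[proj(W,(560+118*np.cos(a),75+118*np.sin(a),z)).round(0) for z in(120,)])
E
```

```text
[545.32055827 -40.08289592  95.01763097] [ 0.07032341 -0.6406346  -0.33740897] 4.425
0.6 [array([253., 281.])]
0.7 [array([229., 278.])]
0.8 [array([206., 273.])]
0.9 [array([182., 266.])]
```

View pics/w3.png

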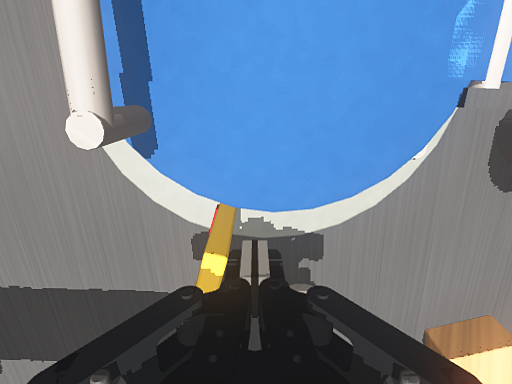

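The ear top is at about (211,270) against a prediction of (206,273) for 0.8, with the red mark just peeking out behind it, so the collar is at about 0.78. Back off, rise, go above the bar and open.

servo_tool([
  [0.02,-0.004,0,0,0,0,-1],
  [0,0,0.05,0,0,0,-1],
  [0,0,0.05,0,0,0,-1],
  [0,0,0.05,0,0,0,-1],
  [-0.022,0.04,0,0,0,0,1],
  [-0.022,0.04,0,0,0,0,1],
  [-0.021,0.043,0,0,0,0,1],
  [0,0,0,0,0,0,1],
  [0,0,0,0,0,0,1],
])

```text
time_s: 5.55
tcp_pos: [501.0, 78.7, 245.3]
orientation: [0.0, 0.722, 0.691, -0.0]
wrist_force: [-0.5, -0.8, -0.4]
width: 85.4
gripper_force: 0.0
```

```bash
python3 - <<'E'
from h import *
im=snap('wrist','w4');W=load('w4');snap('scene','scene4');S=load('scene4');t=snap('top','top4')
s=get_state();print(s['tcp_pos'],s['orientation'],s['width'],s['time_s'])
for p in((502,121,146),(498,37,146)):print('w',proj(W,p).round(0))
for c in(.7,.8,.9):
    a=-1.047-c-.047;X=(560+118*np.cos(a),75+118*np.sin(a),120);print(c,proj(W,X).round(0),proj(S,X).round(1))
b=cv2.imread('pics/scene4.png')[160:265,220:330]
c=np.zeros((384,800,3),np.uint8);c[:,:512]=im;c[:275,512:]=cv2.resize(b,(288,275));cv2.imwrite('pics/c4.png',c)
E
```

```text
[501.40658959  78.00013813 245.17188656] [ 1.33039748e-04  7.23031563e-01  6.90814975e-01 -1.10651191e-04] 85.16825340641334 5.7
w [252. 147.]
w [252. 236.]
0.7 [288. 286.] [240.8 212.8]
0.8 [278. 284.] [238.9 209.4]
0.9 [268. 281.] [237.5 206. ]
```

View pics/c4.png

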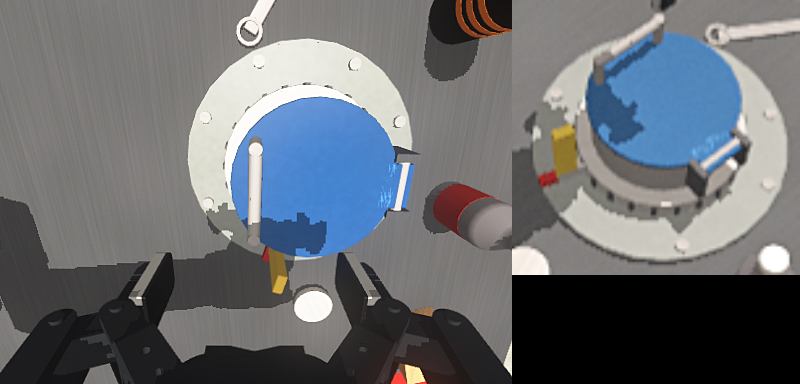

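The bar ends at (256,148) and (253,240) are within about 2 mm of prediction. The ear top at (280,284) matches collar 0.8. Descend, then close on the bar.

servo_tool([
  [0.001,0.001,-0.045,0,0,0,1],
  [0,0,-0.045,0,0,0,1],
  [0,0,-0.027,0,0,0,1],
  [0,0,0,0,0,0,1],
  [0,0,0,0,0,0,-1],
  [0,0,0,0,0,0,-1],
  [0,0,0,0,0,0,-1],
  [0,0,0,0,0,0,-1],
  [0,0,0,0,0,0,-1],
  [0,0,0,0,0,0,-1],
], force=70)

```text
time_s: 6.95
tcp_pos: [501.1, 80.1, 129.1]
orientation: [-0.0, 0.723, 0.691, -0.0]
wrist_force: [-3.4, -0.2, 6.6]
width: 9.9
gripper_force: 68.3
```

Gripping, width about 10. Now small arc steps for the first part.

servo_tool([
  [0.0003,0,0.002,0.0006,0.013,0,-1],
  [0.0003,0,0.002,0.0006,0.013,0,-1],
  [0.0003,0,0.002,0.0006,0.013,0,-1],
  [0,0,0,0,0,0,-1],
])

```text
time_s: 7.45
tcp_pos: [501.0, 80.0, 131.5]
orientation: [-0.016, 0.722, 0.691, -0.015]
wrist_force: [2.1, 0.2, -25.6]
width: 9.2
gripper_force: 68.4
```

servo_tool([
  [0,0,0,0,0,0,-1],
  [0,0,0,0,0,0,-1],
  [0,0,0,0,0,0,-1],
], force=110)

```text
time_s: 7.82
tcp_pos: [501.1, 80.0, 131.7]
orientation: [-0.016, 0.722, 0.691, -0.015]
wrist_force: [3.2, 1.7, -29.2]
width: 8.5
gripper_force: 106.8
```

```bash
python3 - <<'E'
from h import *
im=snap('wrist','w5');W=load('w5');s=get_state();print({k:np.round(s[k],3) for k in('tcp_pos','wrist_force','torque','width','gripper_force','time_s')})
sc=snap('scene','scene5')[160:265,220:330]
c=np.zeros((384,800,3),np.uint8);c[:,:512]=im;c[:275,512:]=cv2.resize(sc,(288,275));cv2.imwrite('pics/c5.png',c)
E
```

```text
{'tcp_pos': array([501.087,  80.028, 131.732]), 'wrist_force': array([  2.39 ,   1.013, -28.186]), 'torque': array([ 0.216, -0.912, -0.247]), 'width': np.float64(8.263), 'gripper_force': np.float64(106.823), 'time_s': np.float64(7.875)}
```

View pics/c5.png

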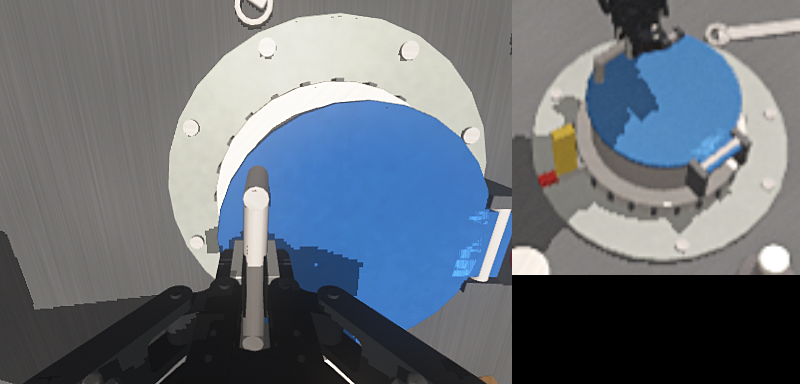

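The fingers are firmly around the bar (254,260 in the wrist view) and the ear is still at the mark. Keep pulling in small steps.

servo_tool([
  [0.0003,0,0.002,0.0006,0.013,0,-1],
  [0.0003,0,0.002,0.0006,0.013,0,-1],
  [0,0,0,0,0,0,-1],
])

```text
time_s: 8.3
tcp_pos: [501.0, 80.0, 133.0]
orientation: [-0.026, 0.722, 0.691, -0.025]
wrist_force: [6.7, 1.8, -45.2]
width: 8.2
gripper_force: 107.5
```

servo_tool([
  [0,0,0,0,0,0,-1],
  [0,0,0,0,0,0,-1],
  [0,0,0,0,0,0,-1],
  [0,0,0,0,0,0,-1],
])

```text
time_s: 8.8
tcp_pos: [501.0, 80.1, 133.0]
orientation: [-0.026, 0.722, 0.691, -0.025]
wrist_force: [6.7, 0.8, -45.4]
width: 8.4
gripper_force: 107.5
```

```bash
python3 - <<'E'
from h import *
im=snap('wrist','w6');W=load('w6');sc=snap('scene','scene6')
s=get_state();print({k:np.round(s[k],3) for k in('tcp_pos','wrist_force','torque','width','gripper_force','time_s','effort','joints')})
# bar far end for lid angles, wrist 5 and 6
for f in('w5','w6'):
    W=load(f)
    for th in(0,.03,.06):
        x=-150*np.cos(th)+45*np.sin(th)+90;z=150*np.sin(th)+45*np.cos(th)+101
        w=-.047;X=[(560+x*np.cos(w)-y*np.sin(w),76+x*np.sin(w)+y*np.cos(w),z) for y in(42,)]
        print(f,th,[proj(W,p).round(1) for p in X])
a=cv2.imread('pics/w5.png')[60:360,150:400];b=im[60:360,150:400];cc=[cv2.imread(f'pics/scene{i}.png')[160:235,240:315] for i in(4,6)]
c=np.zeros((600,800,3),np.uint8);c[:300,:250]=a;c[:300,270:520]=b
for i in(0,1):c[300:,i*300:i*300+300]=cv2.resize(cc[i],(300,300),interpolation=cv2.INTER_CUBIC)
cv2.imwrite('pics/c6.png',c)
E
```

```text
{'tcp_pos': array([500.977,  80.038, 133.023]), 'wrist_force': array([  5.759,   1.552, -44.581]), 'torque': array([ 0.246, -2.145, -0.224]), 'width': np.float64(8.461), 'gripper_force': np.float64(107.461), 'time_s': np.float64(8.9), 'effort': array([ 2.6000e-02, -6.4617e+01,  3.5307e+01,  5.2320e+00, -3.2500e-01,
       -2.4600e-01]), 'joints': array([ 0.03 ,  0.356, -0.214,  1.073,  0.005,  1.645])}
w5 0 [array([249.7, 190.4])]
w5 0.03 [array([252.3, 193.5])]
w5 0.06 [array([255.2, 196.8])]
w6 0 [array([249.4, 189.5])]
w6 0.03 [array([251.6, 192.6])]
w6 0.06 [array([254.2, 195.8])]
```

View pics/c6.png

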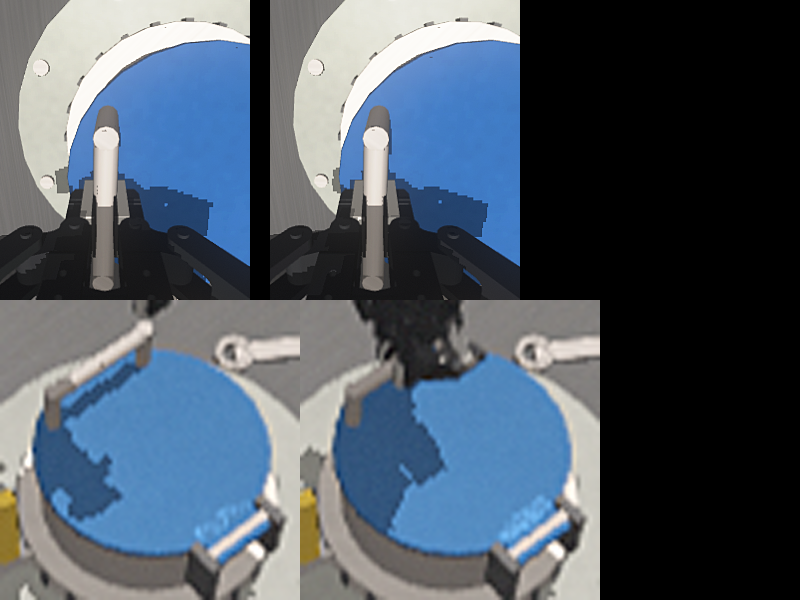

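The lid has not visibly moved: the bar end stays at about (255,197) in both crops. Pull on without further tilt and watch the force.

servo_tool([
  [0.0003,0,0.002,0,0,0,-1],
  [0.0003,0,0.002,0,0,0,-1],
  [0,0,0,0,0,0,-1],
])

```text
time_s: 9.28
tcp_pos: [501.0, 80.0, 133.6]
orientation: [-0.027, 0.722, 0.691, -0.026]
wrist_force: [12.1, 1.6, -66.4]
width: 8.2
gripper_force: 106.5
```

Force is at 66 N with almost no motion, so stop and diagnose. I'll measure the lid motion by matching image patches, with fixed parts as control.

```bash
python3 - <<'E'
from h import *
b=snap('scene','scene7');snap('wrist','w7');a=cv2.imread('pics/scene4.png')
for f in('scene6','scene7'):
    b=cv2.imread(f'pics/{f}.png')
    up=lambda i:cv2.resize(i,None,fx=8,fy=8,interpolation=cv2.INTER_CUBIC)
    for n,(u,v,w,h) in{'post':(249,180,12,16),'hinge':(288,205,25,25),'wrench':(293,165,25,15),'lidR':(300,180,15,20),'ear':(234,203,14,22)}.items():
        t=up(a[v:v+h,u:u+w]);r=up(b[v-6:v+h+6,u-6:u+w+6]);m=cv2.matchTemplate(r,t,cv2.TM_CCOEFF_NORMED);_,s,_,l=cv2.minMaxLoc(m);print(f,n,round(s,2),(l[0]/8-6,l[1]/8-6))
S=load('scene4')
for th in(0,.03,.06):
    x=-150*np.cos(th)+45*np.sin(th)+90;z=150*np.sin(th)+45*np.cos(th)+101;print(th,proj(S,(560+x-2,76-x*.047-42,z)).round(1))
s=get_state();print(s['wrist_force'],s['torque'],s['tcp_pos'],s['joints'],s['width'],s['orientation'])
# tilt between w4 camera pose in E and tcp check
for f in('w4','w7'):print(f,np.array(load(f)['extrinsics'])[:3,3].round(1))
E
```

```text
scene6 post 0.81 (0.125, -0.375)
scene6 hinge 0.99 (0.0, 0.0)
scene6 wrench 0.99 (0.0, 0.0)
scene6 lidR 0.99 (0.125, -0.125)
scene6 ear 0.65 (0.125, 0.0)
scene7 post 0.82 (0.125, -0.375)
scene7 hinge 0.99 (0.0, 0.0)
scene7 wrench 0.99 (0.0, 0.0)
scene7 lidR 0.99 (0.125, -0.125)
scene7 ear 0.65 (0.125, 0.0)
0 [252.7 183.5]
0.03 [253. 183.]
0.06 [253.4 182.4]
[ 12.78872757   1.49255617 -66.70470079] [ 0.36602199 -3.73381567 -0.31607669] [501.05470452  79.98854045 133.60430938] [ 0.0298614   0.35805942 -0.20950542  1.07871834  0.00544872  1.64478597] 8.573009248762487 [-0.02728373  0.7220889   0.69076504 -0.02620857]
w4 [505.4 161.9 388.7]
w7 [516.2 162.7 276.7]
```

The scene camera is too insensitive here, since 0.03 rad is only 0.5 px. I'll ease the pull and read force against height to see where the resistance starts.

servo_tool([
  [-0.001,0,-0.006,0,0,0,-1],
  [0,0,0,0,0,0,-1],
])

```text
time_s: 9.62
tcp_pos: [501.0, 80.0, 132.8]
orientation: [-0.026, 0.722, 0.691, -0.024]
wrist_force: [4.4, 1.7, -38.6]
width: 8.6
gripper_force: 109.9
```

```bash
python3 - <<'E'
from h import *
snap('wrist','w8')
s=get_state();print(s['wrist_force'],s['torque'],s['tcp_pos'],s['width'],s['time_s'])
A=cv2.imread('pics/w5.png');W5=load('w5')
up=lambda i:cv2.resize(i,None,fx=6,fy=6,interpolation=cv2.INTER_CUBIC)
def pred(m,th,yy):
    x=-150*np.cos(th)+45*np.sin(th)+90;z=150*np.sin(th)+45*np.cos(th)+101;w=-.047
    return proj(m,(560+x*np.cos(w)-yy*np.sin(w),76+x*np.sin(w)+yy*np.cos(w),z))
for f in('w6','w7','w8'):
    B=cv2.imread(f'pics/{f}.png');W=load(f)
    for n,(u,v,w,h) in{'barend':(240,184,32,30),'bolt':(398,38,24,24),'bolt2':(180,117,24,24)}.items():
        t=up(A[v:v+h,u:u+w]);r=up(B[v-10:v+h+10,u-10:u+w+10]);m=cv2.matchTemplate(r,t,cv2.TM_CCOEFF_NORMED);_,s,_,l=cv2.minMaxLoc(m)
        ex=[(pred(W,k,42)-pred(W5,0,42)).round(1) for k in(0,.02)] if n=='barend' else (proj(W,plane(W5,(u+12,v+12),14))-(u+12,v+12)).round(1)
        print(f,n,round(s,2),np.round((l[0]/6-10,l[1]/6-10),1),'pred',ex)
E
```

```text
[  4.93183375   1.4209281  -39.36213083] [ 0.1663748  -1.60378826 -0.27386252] [500.99635108  80.03578282 132.83085522] 8.508497897453784 9.675
w6 barend 0.96 [-0.2 -0.2] pred [array([-0.4, -0.9]), array([1. , 1.1])]
w6 bolt 0.95 [ 5.5 -0.5] pred [ 5.7 -0.4]
w6 bolt2 0.9 [ 4.7 -0.3] pred [ 4.7 -0.4]
w7 barend 0.96 [ 0.  -0.2] pred [array([-0.4, -1.3]), array([0.9, 0.7])]
w7 bolt 0.96 [ 5.8 -0.3] pred [ 6.  -0.4]
w7 bolt2 0.91 [ 5.2 -0.5] pred [ 5.3 -0.5]
w8 barend 0.97 [-0.2 -0.2] pred [array([-0.3, -0.8]), array([1.1, 1.3])]
w8 bolt 0.94 [ 5.2 -0.3] pred [ 5.4 -0.4]
w8 bolt2 0.89 [ 4.3 -0.3] pred [ 4.4 -0.3]
```

The lid is following elastically (about 0.005–0.01 rad), and Fx shows the tool holding the bar back towards the robot. The arc needs +x, so I'll shift +x and see how the force changes.

servo_tool([
  [0.003,0,0,0,0,0,-1],
  [0.003,0,0,0,0,0,-1],
  [0,0,0,0,0,0,-1],
])

```text
time_s: 10.05
tcp_pos: [500.9, 80.0, 132.6]
orientation: [-0.029, 0.722, 0.691, -0.029]
wrist_force: [-10.1, 0.8, -25.3]
width: 8.1
gripper_force: 111.3
```

servo_tool([
  [0,0,0.004,0,0,0,-1],
  [0.001,0,0.004,0,0,0,-1],
  [0,0,0,0,0,0,-1],
  [0,0,0,0,0,0,-1],
])

```text
time_s: 10.55
tcp_pos: [505.8, 79.7, 145.6]
orientation: [-0.026, 0.722, 0.691, -0.025]
wrist_force: [-11.2, -0.2, -0.7]
width: 8.4
gripper_force: 114.7
```

The lid broke free: the TCP rose 16.5 mm, so the lid is at about 0.11 rad. Follow the arc slowly towards 0.26 rad.

servo_tool([
  [0.001,0,0.004,0.001,0.02,0,-1],
  [0.001,0,0.004,0.001,0.02,0,-1],
  [0.001,0,0.004,0.001,0.02,0,-1],
  [0.001,0,0.004,0.001,0.02,0,-1],
  [0.001,0,0.004,0.001,0.02,0,-1],
  [0,0,0,0,0,0,-1],
  [0,0,0,0,0,0,-1],
  [0,0,0,0,0,0,-1],
])

```text
time_s: 11.55
tcp_pos: [514.1, 79.2, 165.5]
orientation: [-0.06, 0.72, 0.689, -0.058]
wrist_force: [-5.3, -2.4, -3.6]
width: 8.2
gripper_force: 114.3
```

```bash
python3 - <<'E'
from h import *
im=snap('wrist','w9');snap('scene','scene9')
s=get_state();print({k:np.round(s[k],3) for k in('tcp_pos','wrist_force','orientation','width','gripper_force','time_s','qd')})
W=load('w9')
for th in(.15,.2,.25,.3):
    x=-150*np.cos(th)+45*np.sin(th)+90;z=150*np.sin(th)+45*np.cos(th)+101;w=-.047
    print(th,proj(W,(560+x*np.cos(w)-42*np.sin(w),76+x*np.sin(w)+42*np.cos(w),z)).round(0))
b=cv2.imread('pics/scene9.png')[140:265,215:335]
c=np.zeros((384,800,3),np.uint8);c[:,:400]=cv2.resize(im,(400,300))[:1].mean()*0;c[:300,:400]=cv2.resize(im,(400,300));c[:384,400:]=cv2.resize(b,(400,384));cv2.imwrite('pics/c9.png',c)
E
```

```text
{'tcp_pos': array([514.093,  79.234, 165.48 ]), 'wrist_force': array([-5.223, -2.993, -3.579]), 'orientation': array([-0.06 ,  0.72 ,  0.689, -0.058]), 'width': np.float64(8.523), 'gripper_force': np.float64(114.325), 'time_s': np.float64(11.65), 'qd': array([-0.   ,  0.001, -0.002,  0.   ,  0.001,  0.001])}
0.15 [242. 182.]
0.2 [246. 187.]
0.25 [251. 191.]
0.3 [258. 197.]
```

View pics/c9.png

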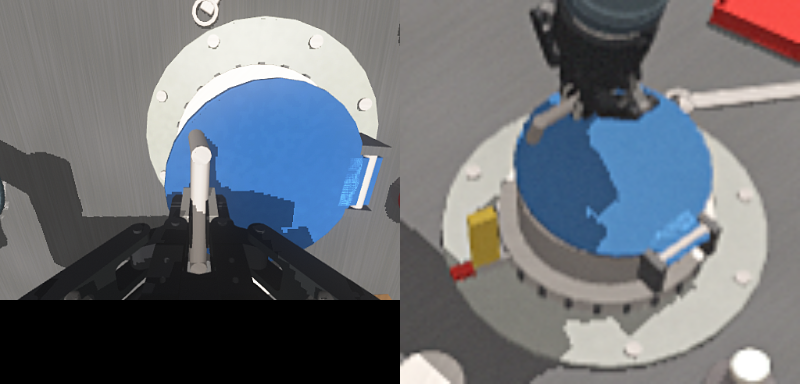

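The lid is held at about 0.25 rad: the bar rose about 36 mm, which the wrist view confirms. The arm is still, the ear is at the red mark, and the bystanders are in place. Hand in.

```bash
python3 -c "
from workcell import *
print(finish_job())"
```

```text
the job is handed in; nothing more can be done
None
```

I handed the job in with the collar turned to its lock mark (about 0.79 rad) and the lid held at about 0.25 rad by its bar. I saw no bystander disturbed. Breaking the lid free took more pull than described: the wrist force had read up to about 67 N, though it stayed under the 120 N limit and the lid did not fly up.

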